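# Wedge the bar rest up to the height gauge

## Task

Slide the wooden wedge, thin end first and flat on the bench, under the roller nose of the hinged bar rest until the steel bar lying on the rest has come up to the height gauge and lifts the gauge's sprung foot by about a millimetre; never drive the foot hard against its stop, and do not lift the rest or the bar by hand. Then let go and leave the wedge where it holds the rest, with the bar still in its cradle and the gauge, the wooden packing block and the two solid steel stubs beside it all left alone.

Things in the scene. Friction and masses are not known exactly. Their poses are not given: they have to be found in the camera images.
- wedge_grip (a point): Middle of the grip block of the loose wooden wedge, 35 mm above its underside. Wedge 165 mm long, 28 mm wide, 0.25 kg. The grip block at the thick end is 30 mm long (x), 28 mm wide (y), 54 mm high over all. From 30 to 150 mm ahead (+x) of this point the top slopes evenly from 34 mm down to 4 mm high (1 in 4). Axes: x along the wedge to the thin end, z up.
- wedge: The same wedge; origin on its underside directly below point wedge_grip, same axes. The push to slide it is about steady while the rest rises freely (some 4 to 10 N, with the friction of the day) and grows by roughly 0.7 to 1.2 N for every newton at the gauge's foot once that is met. Once let go it stays by friction.
- wedge_tip (a point): Middle of the lower edge of the wedge's thin end, 150 mm ahead (+x) of its grip block's middle, on the underside.
- nose (a point): Lowest point, mid-width, of the nose of the bar rest: a free-turning steel roller, 16 mm thick and 44 mm long across, at its free end, 9 mm above the bench at the start. It has to rise 4 to 13 mm before the bar meets the gauge's foot. Axes are the rest's: x from the nose to the hinge, level at the start; the wedge goes in along +x. The bench below is clear for 120 mm beyond the nose.
- rest: The hinged bar rest: a steel beam 30 mm wide, 16 mm thick, top face 42 mm above the bench at the start, with a V cradle on it. Origin on the bench below the nose at the start; the hinge axis (along y) is 200 mm beyond the nose (+x), 40 mm above the bench. Its free end can only be lifted; it weighs on the wedge with some 3 to 6 N and falls back if not held.
- fixture: Steel base screwed to the bench that carries the rest's hinge; origin on the bench directly below the nose, x towards the hinge.
- gauge: Height gauge, fixed beside the rest: round base 48 mm wide (origin under its centre), post 175 mm high, about 75 mm left (+y) of the rest's middle, 60 mm beyond the nose. Its head's arm holds a sprung upright pin with a 14 mm foot over the bar. The foot is set 90 to 96.5 mm above the bench, NOT in the readings: find by feel or sight. Spring 6 N per mm, stop at 3.5 mm (21 N).
- packer_center (a point): Centre of a plain wooden packing block, 120 x 45 x 30 mm, loose on the bench: to be left alone.
- stub_a_center (a point): Centre of a standing steel stub, 60 mm in diameter, 50 mm high: to be left alone.
- stub_b_center (a point): Centre of a standing dark steel stub, 45 mm in diameter, 60 mm high: to be left alone.
- blank_center (a point): Centre of the loose steel bar (body 'blank'), diameter 36 mm, 80 mm long, about 0.6 kg, that lies along x in the V cradle on the rest, 80 mm beyond the nose. Its top is 87.5 mm above the bench at the start and rises 0.7 mm for each mm of the nose.
- blank: The same steel bar, origin at its lowest line, mid-length.
Not all that is in view belongs to the job. What is shaped like the gauge but blue or orange is not meant. Leave any purple look-alike of the wedge alone.

How it is judged:
On the way, in this order (a step that is already met when the one before it is completed fails the run):
1. the wedge's thin end is under the nose, flat on the bench, the rest not yet lifted (x of wedge_tip in the frame of fixture above 0.004 m and y of wedge_tip in the frame of fixture between -0.03 and 0.03 m and height (world z) of wedge_tip below 0.008 m and height (world z) of nose below 0.0105 m).
2. the rest has been raised at least 2.5 mm by the wedge (height (world z) of nose above 0.0115 m and contact force between wedge and rest above 1 N).
At the end, for the whole second after the job is handed in: The wedge lies still and flat on the bench, let go, bearing the rest (more than 1 N); the bar presses the gauge's sprung foot with 1.5 to 14 N (foot lifted about 0.3 to 2.3 mm); the bar is still in its cradle (within about 17 mm along it) (contact force between blank and gauge between 1.5 and 14 N and contact force between wedge and rest above 1 N and angle between wedge's own z axis and vertical below 0.06 rad and height (world z) of wedge_tip below 0.006 m and linear speed of wedge below 0.01 m/s and x of blank_center in the frame of rest between 0.06 and 0.1 m and z of blank_center in the frame of rest between 0.062 and 0.08 m); the robot touches nothing.
It fails at once if the gauge is forced: more than 20 N between the bar and the gauge (contact force between blank and gauge above 20 N).
It fails at once if the robot pushes or lifts the rest or the bar itself (over 4 N) (contact force between any of the fingers, the arm and rest above 4 N or contact force between any of the fingers, the arm and blank above 4 N).
It fails at once if the robot knocks the gauge (over 4 N) (contact force between any of the fingers, the arm and gauge above 4 N).
It fails at once if the packing block or a stub is moved more than 30 mm (distance of any of packer_center, stub_a_center, stub_b_center from where it was at the start of the episode above 0.03 m).
It also fails if it takes over 58 s, if anything falls off the work surface, if the arm or the gripper's body presses on something with over 40 N, if the wrist force passes 120 N, or if a joint passes its speed limit or range.

## Robot

A 6-joint arm with a two-finger parallel gripper is mounted at the origin on the work surface. World frame = base frame: x ahead of the robot, y to its left, z up, the work surface at z = 0. Lengths are in m, angles in rad, forces in N, time in s.
With the tool pointing down it reaches from about 0.3 to 0.75 m from the base axis. Payload 8.5 kg.
Tool frame: the origin (TCP) lies midway between the tips of the shut fingers; the grasp point (between the pads) lies 19 mm behind it; z points along the fingers, y is the direction in which the jaws open and shut (so a half turn about z gives the same grasp; the last joint's range is limited). The gripper opens to 85 mm and grips with 20 to 120 N. Pads are 22 mm wide; open, the fingers measure 114 mm over their backs; the gripper's body (76 mm by 85 mm) begins 54 mm behind the grasp point. The pads swing forward as they close: fully open they stand 13 mm farther back than shut.
Start: joints at [-1.485, 0.381, 1.297, -0, 1.464, -0.215], TCP at [0.163, -0.525, 0.231] pointing down, gripper open.
Joint ranges: [-3.11, 3.11], [-0.89, 2.33], [0.22, 2.48], [-1.42, 4.56], [0.17, 2.85], [-2.88, 2.88]. Speed limits (rad/s): [2.39, 2.39, 3.14, 3.14, 3.14, 3.14].

## Interface

Orientations are given as a 3x3 rotation matrix whose columns are the frame's x, y, z axes.
In Python, from rig import manip, cams gives the robot as it stands.
- The arm moves only by the tool jog_arm, never from a script. Its arguments are lists of equal length, an entry for each row: "dp": the shift along the tool's x, y, z in m, a list of three; "twist": the turn, a rotation vector about the tool's x, y, z in rad, a list of three; "fingers": the closure, from 0 (fully open) to 1 (shut). A call has 1 to 10 rows; each row shifts and turns the pose as measured when the row begins, along the tool's axes as they then stand; what a row does not reach is not made up. A row lasts 1/8 s, in which the tool goes at most 62.5 mm and 10.7 degrees, less where a joint would pass 70% of its speed; a pose out of reach is approached as far as the arm can. A call with a gripper value outside its range is refused whole. The fingers move at their own pace and stop on an object; the grip force is fixed at half the most. Time passes only in rows, so rows that do not move let the fingers close. It gives the time, the measured TCP pose, the force and the opening at its end, in the units of the state.
- manip.state(): the state, without advancing time (a new reading comes with each control period).
- cams.snapshot(name): name is "side" or "top" or "wrist"; returns the picture (420x560x3 uint8, red, green, blue); there is no depth.
- cams.camera_info(name): a dict with "fx", "fy", "cx", "cy" (pixels), "distortion" ([k1, k2, p1, p2, k3] as OpenCV has them; the pictures are not rectified), "R" (3x3) and "t" (3): a world point X has camera coordinates R X + t. Camera axes: x right, y down, z forward; pixel columns grow to the right and rows downward; lengths in m; the calibration is good to about 2 mm. A picture is of the moment at which its call begins: read the wrist's pose just before it. camera_info takes no time and is no camera call; for the wrist camera it gives the pose at the moment of the call.
- manip.close_job(): hands the job in, once; it reports no verdict.
The state is a dict: "t": time; "joints": joint angles; "joint_velocities": joint speeds; "effort": joint torques, N m; "tool_pos": TCP position; "eef_rot": TCP orientation; "ft_force": force on the tool from outside, world axes, zero at the start; "moment": the same for the moment, N m; "width": finger opening in m.
Only numpy, scipy, OpenCV 4.12 (cv2) and the standard library are available. Lean on these libraries where they do the work, as an engineer would, in place of code of your own. Each camera call takes 0.05 s, during which the arm holds its last target.

## Working session

There is one attempt and no reset: what is moved stays moved. The work goes in short steps, Python scripts to look and compute and a tool call to move; the robot and the scene stay as the last step left them, time stands still between calls to the robot, and variables do not carry over. Pictures are saved under pics/ and viewed, and the job is handed in when it is done.

Besides the shell and the picture viewer there is one more tool, called after "Call:" in YAML: its name, and indented under it one key for each argument. jog_arm: Moves the arm, as the interface text tells. Its arguments: {"type":"object","properties":{"dp":{"type":"array","items":{"type":"array","items":{"type":"number"}}},"twist":{"type":"array","items":{"type":"array","items":{"type":"number"}}},"fingers":{"type":"array","items":{"type":"number"}}},"required":["dp","twist","fingers"]}

```bash
mkdir -p pics; ls; python3 - <<'E'
from rig import manip,cams
import cv2
s=manip.state();print(s)
for n in ["side","top","wrist"]:
    print(n,cams.camera_info(n))
    cv2.imwrite(f"pics/{n}0.png",cams.snapshot(n)[:,:,::-1])
E
```

```text
pics
{'t': 0.0, 'joints': array([-1.48530395e+00,  3.81194509e-01,  1.29826289e+00,  7.23137217e-06,
        1.46359045e+00, -2.15311589e-01]), 'joint_velocities': array([ 0.00178695, -0.00020835,  0.00080296, -0.00045804, -0.00093495,
        0.00067633]), 'effort': array([-1.12950647e-05, -4.48447537e+01, -2.31272453e+01, -2.88793344e-04,
        4.63409582e-03, -3.27891723e-05]), 'tool_pos': array([ 0.16292649, -0.52500875,  0.23071186]), 'eef_rot': array([[ 9.55098841e-01,  2.96287345e-01, -1.17093000e-04],
       [ 2.96287197e-01, -9.55097792e-01,  1.45049427e-03],
       [ 3.17927831e-04, -1.42005856e-03, -9.99998941e-01]]), 'ft_force': array([-0.16597038,  0.85187116, -0.24589276]), 'moment': array([0.07814997, 0.01535145, 0.00110196]), 'width': 0.08524383301604042}
side {'fx': 443.4199460194115, 'fy': 443.4199460194115, 'cx': 272.7237292320777, 'cy': 214.941806351862, 'distortion': array([-0.0146736,  0.       ,  0.       ,  0.       ,  0.       ]), 'R': array([[-0.9163014 , -0.39985432,  0.02254469],
       [-0.24133884,  0.50637295, -0.82785385],
       [ 0.31960492, -0.764
[... 169 characters left out ...]
385191665, 'distortion': array([-0.01043393,  0.        ,  0.        ,  0.        ,  0.        ]), 'R': array([[ 0.02378611, -0.99966286, -0.01041125],
       [-0.99542854, -0.0227192 , -0.09276781],
       [ 0.0925    ,  0.01257024, -0.99563334]]), 't': array([-0.00358431,  0.53268735,  0.96280903])}
wrist {'fx': 294.46996430477463, 'fy': 294.46996430477463, 'cx': 279.00525330909113, 'cy': 208.64043975958734, 'distortion': array([-0.0399445,  0.       ,  0.       ,  0.       ,  0.       ]), 'R': array([[ 0.29663254, -0.95499001, -0.00179492],
       [-0.90586711, -0.28196837,  0.31606741],
       [-0.30234733, -0.09212993, -0.94873504]]), 't': array([-0.5511156 , -0.04145812,  0.38104233])}
```

View pics/side0.png

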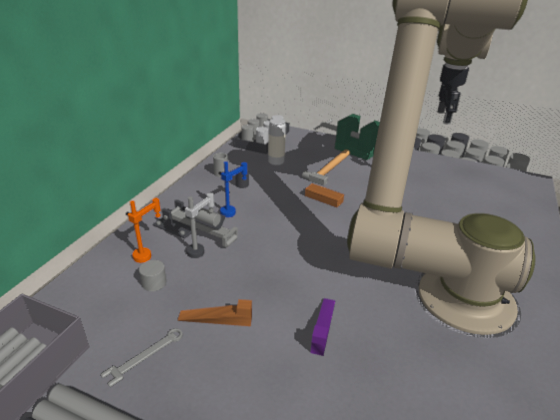

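View pics/top0.png

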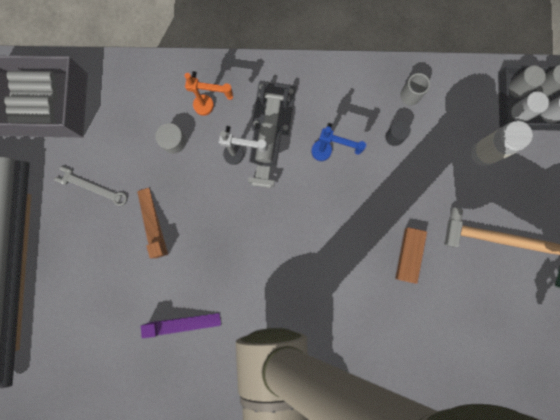

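View pics/wrist0.png

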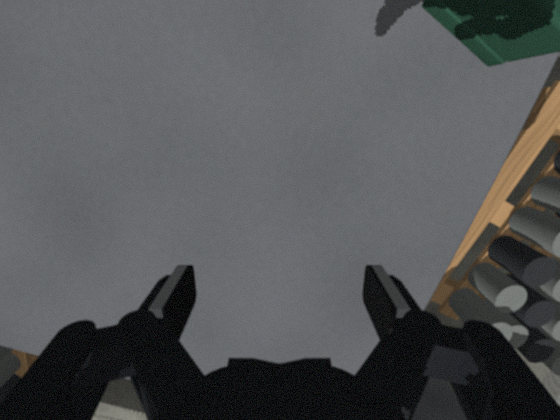

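The side and top views show these objects:
- **Wedge:** the brown one, with its grip block at top (156,247) and side (244,312), and its thin end at top (145,190). The purple look-alike is at top (180,325).
- **Gauge:** the grey one at top (235,145). The orange and blue ones are decoys.
- **Rest:** the nose is at top (262,183) and the hinge at top (275,90).

Next I'll enlarge crops of these to confirm and measure.

```bash
cat > h.py <<'E'
import numpy as np, cv2
from rig import manip,cams
def K(i): return np.array([[i['fx'],0,i['cx']],[0,i['fy'],i['cy']],[0,0,1.]])
def ray(i,uv):
    p=cv2.undistortPoints(np.array([[uv]],float),K(i),np.array(i['distortion']))[0,0]
    R=np.array(i['R']);t=np.array(i['t'])
    d=R.T@np.array([p[0],p[1],1]);return -R.T@t,d/np.linalg.norm(d)
def atz(i,uv,z):
    c,d=ray(i,uv);return c+d*(z-c[2])/d[2]
def tri(obs):
    A=np.zeros((3,3));b=np.zeros(3);rs=[ray(i,uv) for i,uv in obs]
    for c,d in rs:
        P=np.eye(3)-np.outer(d,d);A+=P;b+=P@c
    X=np.linalg.solve(A,b)
    return X,[np.linalg.norm((np.eye(3)-np.outer(d,d))@(X-c)) for c,d in rs]
def proj(i,X):
    return cv2.projectPoints(np.array(X,float).reshape(-1,3),cv2.Rodrigues(np.array(i['R']))[0],np.array(i['t']),K(i),np.array(i['distortion']))[0].reshape(-1,2)
def crop(img,x0,y0,x1,y1,s,fn):
    c=cv2.resize(img[y0:y1,x0:x1],None,fx=s,fy=s,interpolation=cv2.INTER_CUBIC)
    cv2.imwrite(fn,c)
E
python3 - <<'E'
import cv2
from h import crop
t=cv2.imread('pics/top0.png');s=cv2.imread('pics/side0.png')
crop(t,120,170,200,270,6,'pics/c1.png')
crop(t,200,70,310,200,4.5,'pics/c2.png')
crop(s,160,280,270,340,7,'pics/c3.png')
crop(s,120,150,250,270,5,'pics/c4.png')
E
```

```text
(no output)
```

View pics/c1.png

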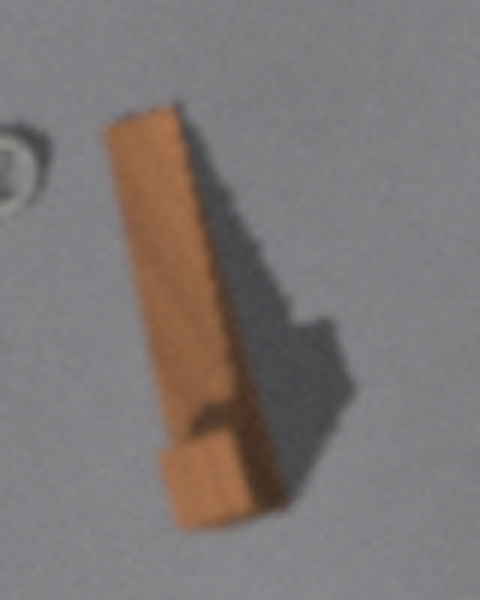

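View pics/c2.png

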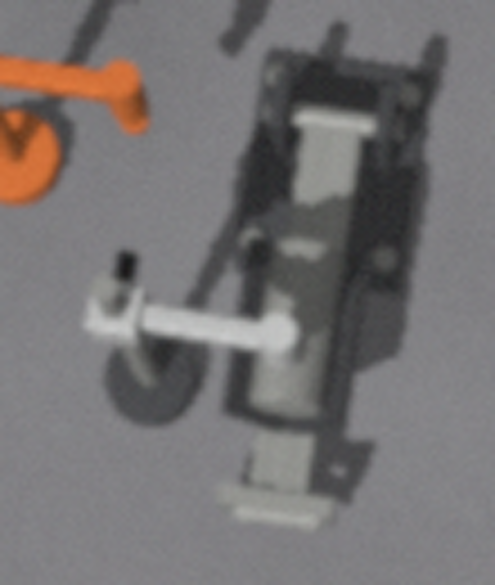

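View pics/c3.png

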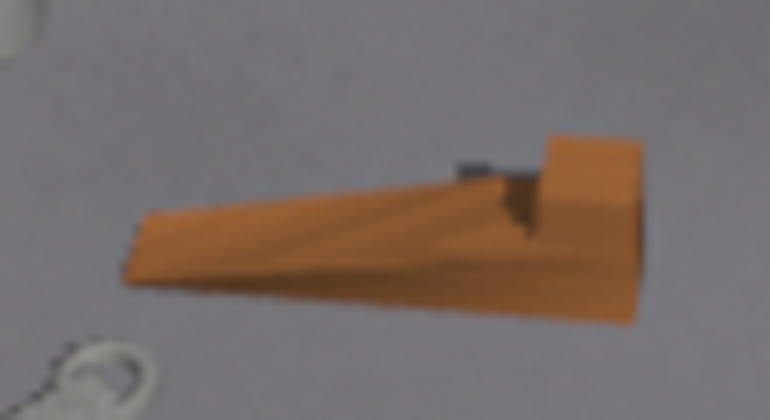

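View pics/c4.png

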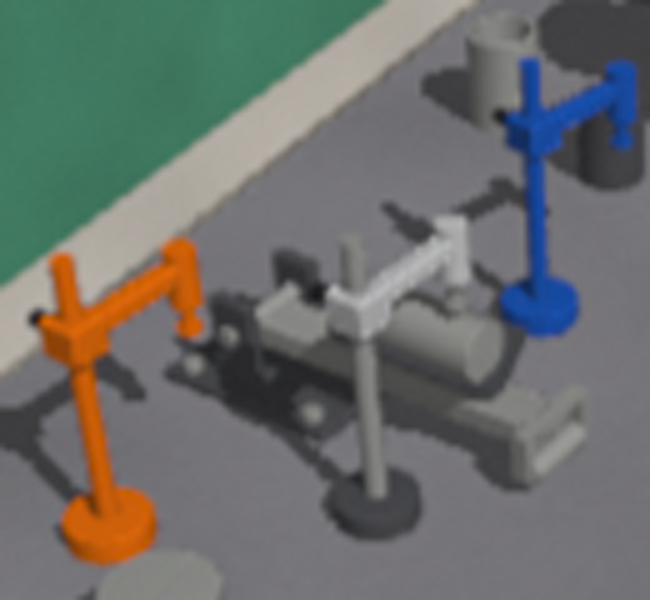

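```bash
python3 - <<'E'
from h import *
T=cams.camera_info('top');S=cams.camera_info('side')
f=lambda u,s,o:((u[0]+.5)/s-.5+o[0],(u[1]+.5)/s-.5+o[1])
c1=lambda u:f(u,6,(120,170)); c2=lambda u:f(u,4.5,(200,70)); c3=lambda u:f(u,7,(160,280)); c4=lambda u:f(u,5,(120,150))
print('block top by top cam @.054')
for u in [(183,530),(252,517),(237,428),(162,448)]: print(u,atz(T,c1(u),.054).round(4))
print('tip',[atz(T,c1(u),.004).round(4) for u in [(107,128),(180,105)]])
# side: block top corners: near-left?(545,205)->, top-back (550,135),(643,142),(640,207)
print('side block top',[atz(S,c3(u),.054).round(4) for u in [(540,205),(550,135),(643,142),(640,208)]])
print('side tip',[atz(S,c3(u),.004).round(4) for u in [(125,275),(147,214)]])
print('tri block far-left',tri([(T,c1((162,448))),(S,c3((540,205)))]), tri([(T,c1((183,530))),(S,c3((640,208)))]),tri([(T,c1((237,428))),(S,c3((550,135)))]),tri([(T,c1((252,517))),(S,c3((643,142)))]))
print('beam hinge end plate',[atz(T,c2(u),.05).round(4) for u in [(295,120),(375,125)]])
print('beam edges z.042', [atz(T,c2(u),.042).round(4) for u in [(252,490),(308,495),(253,435),(312,435),(300,195),(350,195)]])
print('nose front bar',[atz(T,c2(u),.03).round(4) for u in [(222,490),(330,505),(238,518),(322,525)]])
print('gauge base',atz(T,c2((155,378)),.01), atz(S,c4((375,500)),.01))
print('foot head',tri([(T,c2((277,333))),(S,c4((452,222)))]))
E
```

```text
block top by top cam @.054
(183, 530) [0.4357 0.2965 0.054 ]
(252, 517) [0.4411 0.2714 0.054 ]
(237, 428) [0.4735 0.2785 0.054 ]
(162, 448) [0.4655 0.3058 0.054 ]
tip [array([0.5913, 0.3503, 0.004 ]), array([0.601 , 0.3221, 0.004 ])]
side block top [array([0.4635, 0.3112, 0.054 ]), array([0.4745, 0.2832, 0.054 ]), array([0.4465, 0.2736, 0.054 ]), array([0.4351, 0.2994, 0.054 ])]
side tip [array([0.593 , 0.3518, 0.004 ]), array([0.6013, 0.3265, 0.004 ])]
tri block far-left (array([0.46563026, 0.30730976, 0.04942515]), [np.float64(1.474077883946344e-05), np.float64(1.4740778839481728e-05)]) (array([0.435874  , 0.29732663, 0.05166017]), [np.float64(0.00018037527689426843), np.float64(0.0001803752768942419)]) (array([0.47480472, 0.27996031, 0.0507167 ]), [np.float64(0.0012528108750245724), np.float64(0.0012528108750243622)]) (array([0.44381149, 0.27254491, 0.05368494]), [np.float64(0.0029293371466419652), np.float64(0.0029293371466418863)])
beam hinge end plate [array([0.8087, 0.0536, 0.05  ]), array([0.8069, 0.013 , 0.05  ])]
beam edges z.042 [array([0.6198, 0.0704, 0.042 ]), array([0.6179, 0.0422, 0.042 ]), array([0.6478, 0.0707, 0.042 ]), array([0.6484, 0.0411, 0.042 ]), array([0.7724, 0.0505, 0.042 ]), array([0.7729, 0.025 , 0.042 ])]
nose front bar [array([0.6217, 0.0866, 0.03  ]), array([0.6152, 0.0315, 0.03  ]), array([0.6075, 0.078 , 0.03  ]), array([0.6048, 0.0353, 0.03  ])]
gauge base [0.68375002 0.12522291 0.01      ] [0.68576795 0.12941823 0.01      ]
foot head (array([0.67309331, 0.05350543, 0.14592842]), [np.float64(0.0005588183304747858), np.float64(0.0005588183304748071)])
```

The wedge measures consistently from both views: block centre about (0.4545, 0.289), tip about (0.5965, 0.3375), length 0.150, yaw 19°. The rest's nose is at about (0.615, 0.058) with yaw −7°, and the gauge base position agrees with that. Moving over to the wedge now.

Call:
jog_arm:
  dp:
    - [0.04,-0.03,0]
    - [0.04,-0.03,0]
    - [0.04,-0.03,0]
    - [0.04,-0.03,0]
    - [0.04,-0.03,0]
    - [0.04,-0.03,0]
    - [0.04,-0.03,0]
    - [0.04,-0.03,0]
  twist:
    - [0,0,0]
    - [0,0,0]
    - [0,0,0]
    - [0,0,0]
    - [0,0,0]
    - [0,0,0]
    - [0,0,0]
    - [0,0,0]
  fingers: [0,0,0,0,0,0,0,0]

```text
t: 1.15
tool_pos: [0.4025, -0.1932, 0.2297]
eef_rot: [[0.957, 0.29, -0.001], [0.29, -0.957, 0.004], [0.001, -0.004, -1.0]]
ft_force: [1.4, -1.0, -0.7]
width: 0.0854
```

Call:
jog_arm:
  dp:
    - [0.02,-0.045,0]
    - [0.02,-0.045,0]
    - [0.02,-0.045,0]
    - [0.02,-0.045,0]
    - [0.02,-0.045,0]
    - [0.02,-0.045,0]
    - [0.02,-0.045,0]
    - [0.02,-0.045,0]
  twist:
    - [0,0,0]
    - [0,0,0]
    - [0,0,0]
    - [0,0,0]
    - [0,0,0]
    - [0,0,0]
    - [0,0,0]
    - [0,0,0]
  fingers: [0,0,0,0,0,0,0,0]

```text
t: 2.15
tool_pos: [0.4517, 0.2109, 0.2305]
eef_rot: [[0.957, 0.29, -0.001], [0.29, -0.957, 0.004], [0.0, -0.004, -1.0]]
ft_force: [0.5, -0.3, -0.4]
width: 0.0855
```

```bash
python3 - <<'E'
from h import *
s=manip.state();i=cams.camera_info('wrist')
print(s['tool_pos'],-i['R'].T@i['t'],i['R'].T[:,2])
im=cams.snapshot('wrist')[:,:,::-1];cv2.imwrite('pics/w1.png',im)
np.savez('w1.npz',**{k:np.array(v) for k,v in i.items()})
print(proj(i,[[.4545,.289,.054],[.5965,.3375,.004],[.615,.058,.009]]))
E
```

```text
[0.45165719 0.21092137 0.23047129] [0.53016127 0.23219478 0.37327958] [-0.30402189 -0.08762669 -0.94862651]
[[210.54970311 164.64138752]
 [207.21123775  23.03127482]
 [445.17209253  84.71676215]]
```

View pics/w1.png

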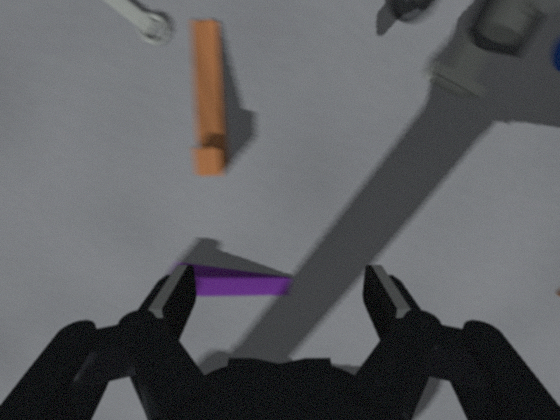

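The wrist view agrees with the measurement. It shows the block top at (209,162), predicted (210.5,164.6), and the tip at (206,21), predicted (207,23). The purple look-alike is apart at (240,282). Moving over the wedge and aligning.

Call:
jog_arm:
  dp:
    - [0.0125,-0.037,0]
    - [0.0125,-0.037,0]
    - [0,0,0.05]
    - [0,0,0.04]
    - [0,0,0]
  twist:
    - [-0.004,0,-0.035]
    - [0,0,0]
    - [0,0,0]
    - [0,0,0]
    - [0,0,0]
  fingers: [0,0,0,0,0]

```text
t: 2.82
tool_pos: [0.4518, 0.2984, 0.1378]
eef_rot: [[0.944, 0.331, -0.0], [0.331, -0.944, 0.002], [0.001, -0.002, -1.0]]
ft_force: [0.1, -0.1, 0.9]
width: 0.0852
```

```bash
python3 - <<'E'
from h import *
s=manip.state();i=cams.camera_info('wrist')
print(s['tool_pos'],s['eef_rot'])
im=cams.snapshot('wrist')[:,:,::-1];cv2.imwrite('pics/w2.png',im)
a=np.radians(18.9);ex=np.array([np.cos(a),np.sin(a),0]);ey=np.array([-np.sin(a),np.cos(a),0]);o=np.array([.4545,.289,.054])
print([proj(i,o+sx*.015*ex+sy*.014*ey).round(1) for sx,sy in[(-1,1),(-1,-1),(1,-1),(1,1)]])
E
```

```text
[0.45183149 0.29840048 0.1378207 ] [[ 9.43598439e-01  3.31092065e-01 -1.72118804e-04]
 [ 3.31091486e-01 -9.43595524e-01  2.43209441e-03]
 [ 6.42836629e-04 -2.35190756e-03 -9.99997028e-01]]
[array([[271.9, 232.7]]), array([[305.5, 233. ]]), array([[306.8, 198.5]]), array([[271.9, 198.2]])]
```

View pics/w2.png

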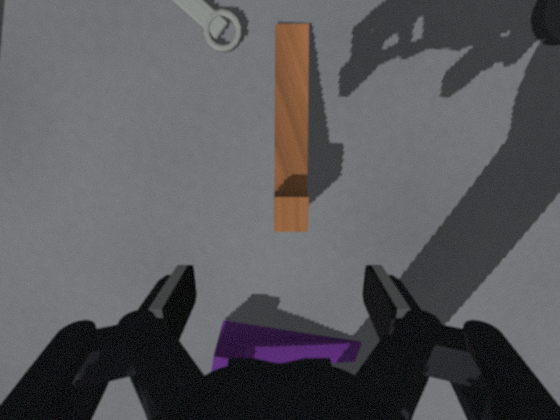

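The block top spans (275–308, 197–232), about 2 px right of the prediction, or roughly 2 mm. I'll correct for that and go down.

Call:
jog_arm:
  dp:
    - [0,0.0115,0.02]
    - [0,0,0.04]
    - [0,0,0.03]
    - [0,0,0.02]
    - [0,0,0]
  twist:
    - [0,0,0]
    - [0,0,0]
    - [0,0,0]
    - [0,0,0]
    - [0,0,0]
  fingers: [0,0,0,0,0]

```text
t: 3.5
tool_pos: [0.4644, 0.2895, 0.0372]
eef_rot: [[0.944, 0.33, 0.021], [0.33, -0.944, 0.01], [0.023, -0.002, -1.0]]
ft_force: [-0.1, -0.1, -0.5]
width: 0.0853
```

```bash
python3 - <<'E'
from h import *
cv2.imwrite('pics/w3.png',cams.snapshot('wrist')[:,:,::-1])
E
```

```text
(no output)
```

View pics/w3.png

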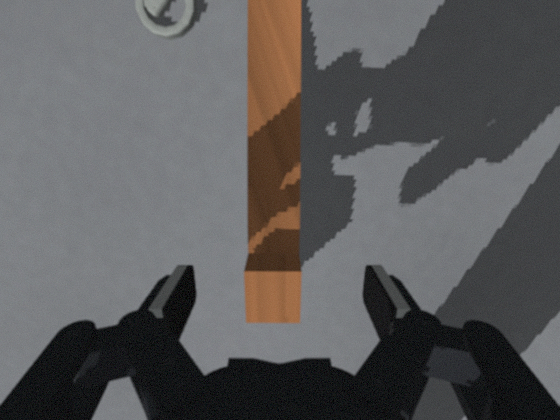

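Call:
jog_arm:
  dp:
    - [-0.0095,-0.001,0.005]
    - [0,0,0.005]
    - [0,0,0]
  twist:
    - [-0.002,-0.023,0]
    - [0,0,0]
    - [0,0,0]
  fingers: [0,0,0]

```text
t: 3.92
tool_pos: [0.4566, 0.288, 0.0305]
eef_rot: [[0.944, 0.33, 0.005], [0.33, -0.944, 0.002], [0.005, -0.0, -1.0]]
ft_force: [0.4, 0.4, 0.1]
width: 0.0856
```

```bash
python3 - <<'E'
from h import *
i=cams.camera_info('wrist');print(manip.state()['tool_pos'],manip.state()['eef_rot'])
im=cams.snapshot('wrist')[:,:,::-1]
cv2.imwrite('pics/w4.png',im)
m=cv2.inRange(cv2.cvtColor(im,cv2.COLOR_BGR2HSV),(5,90,40),(20,255,255))
for r in (240,280,300,310,315,320,325,330): 
  x=np.where(m[r,200:360])[0]; print(r, (x.min()+200,x.max()+200) if len(x) else None)
R=manip.state()['eef_rot'];p=manip.state()['tool_pos']
for X in ([0,0,-.019],[0,0,0]): print(proj(i,p+R@np.array(X)))
E
```

```text
[0.45660654 0.28796786 0.03049131] [[ 9.44038096e-01  3.29798535e-01  4.99990723e-03]
 [ 3.29791708e-01 -9.44051257e-01  2.15705821e-03]
 [ 5.43156335e-03 -3.87417181e-04 -9.99985174e-01]]
240 (np.int64(249), np.int64(301))
280 (np.int64(245), np.int64(304))
300 (np.int64(246), np.int64(303))
310 (np.int64(247), np.int64(302))
315 (np.int64(247), np.int64(302))
320 None
325 None
330 None
[[275.25833395 286.3675241 ]]
[[275.69186937 266.77158281]]
```

View pics/w4.png

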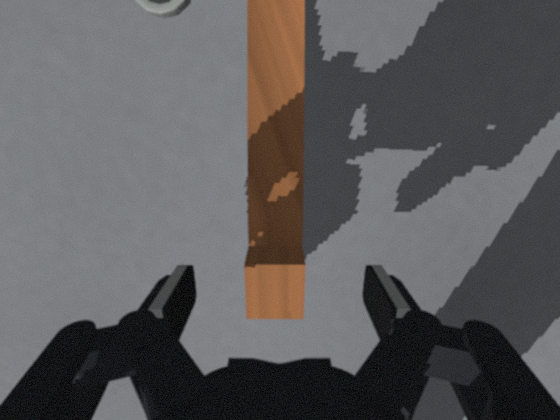

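The block is centred between the jaws: block (275,290), tool axis about (275,291) at the block's height. Going down and gripping.

Call:
jog_arm:
  dp:
    - [0,0,0.008]
    - [0,0,0.006]
    - [0,0,0]
    - [0,0,0]
  twist:
    - [0,-0.005,0]
    - [0,0,0]
    - [0,0,0]
    - [0,0,0]
  fingers: [0,0,0,0]

```text
t: 4.47
tool_pos: [0.4568, 0.2881, 0.0155]
eef_rot: [[0.944, 0.33, 0.0], [0.33, -0.944, 0.0], [0.0, -0.0, -1.0]]
ft_force: [0.8, 0.2, 0.5]
width: 0.0854
```

Call:
jog_arm:
  dp:
    - [0,0,0]
    - [0,0,0]
    - [0,0,0]
    - [0,0,0]
    - [0,0,0]
    - [0,0,0]
  twist:
    - [0,0,0]
    - [0,0,0]
    - [0,0,0]
    - [0,0,0]
    - [0,0,0]
    - [0,0,0]
  fingers: [0.3,0.6,1,1,1,1]

```text
t: 5.22
tool_pos: [0.457, 0.2882, 0.016]
eef_rot: [[0.944, 0.33, 0.001], [0.33, -0.944, 0.001], [0.001, -0.0, -1.0]]
ft_force: [1.0, -0.4, 0.8]
width: 0.027
```

Call:
jog_arm:
  dp:
    - [0,0,-0.015]
    - [0,0,-0.015]
    - [-0.0165,0.031,0]
    - [-0.0165,0.031,0]
    - [-0.0165,0.031,0]
    - [-0.0165,0.031,0]
    - [-0.0165,0.031,0]
    - [-0.0165,0.031,0]
    - [0,0,0]
  twist:
    - [0,0,0]
    - [0,0,0]
    - [0,0,0]
    - [0,0,0]
    - [0,0,0]
    - [0,0,0]
    - [0,0,0]
    - [0,0,0]
    - [0,0,0]
  fingers: [1,1,1,1,1,1,1,1,1]

```text
t: 6.35
tool_pos: [0.4245, 0.0738, 0.0526]
eef_rot: [[0.944, 0.331, 0.005], [0.331, -0.944, -0.0], [0.004, 0.002, -1.0]]
ft_force: [-0.2, -0.4, -2.8]
width: 0.0273
```

Call:
jog_arm:
  dp:
    - [0,0,0]
    - [0,0,0]
    - [0,0,0]
    - [0,0,0]
    - [0,0,0]
    - [0,0,0]
    - [0,0,0]
    - [0,0,0]
  twist:
    - [0,0,0.077]
    - [0,0,0.077]
    - [0,0,0.077]
    - [0,0,0.077]
    - [0,0,0.077]
    - [0,0,0.074]
    - [0,0,0]
    - [0,0,0]
  fingers: [1,1,1,1,1,1,1,1]

```text
t: 7.35
tool_pos: [0.4256, 0.0779, 0.0565]
eef_rot: [[0.991, -0.131, 0.009], [-0.131, -0.991, 0.001], [0.008, -0.002, -1.0]]
ft_force: [-0.0, 0.0, -1.9]
width: 0.0276
```

```bash
python3 - <<'E'
from h import *
s=manip.state();i=cams.camera_info('wrist');print(s['tool_pos'],s['eef_rot'],s['ft_force'])
np.savez('w5.npz',**{k:np.array(v) for k,v in i.items()})
cv2.imwrite('pics/w5.png',cams.snapshot('wrist')[:,:,::-1])
n=np.array([.615,.058,.009]);print(proj(i,[n,n+[0,0,.033]]))
E
```

```text
[0.42564293 0.07789282 0.05653403] [[ 9.91402881e-01 -1.30567475e-01  8.51245861e-03]
 [-1.30576617e-01 -9.91438083e-01  5.24813293e-04]
 [ 8.37105210e-03 -1.63182946e-03 -9.99963631e-01]] [-0.04881463  0.04374638 -1.91261645]
[[ 266.77376712 -100.15331092]
 [ 263.6655564  -151.01740017]]
```

View pics/w5.png

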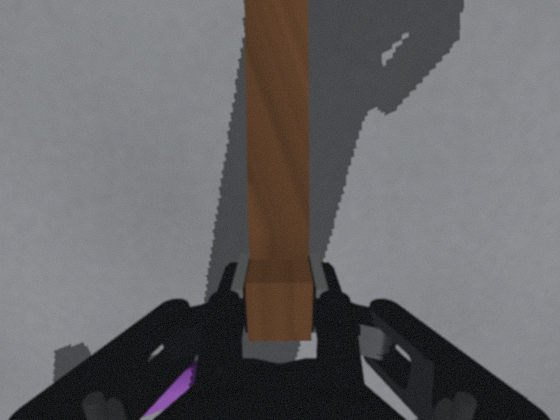

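```bash
python3 - <<'E'
from h import *
t=cams.snapshot('top')[:,:,::-1];s=cams.snapshot('side')[:,:,::-1]
cv2.imwrite('pics/t6.png',t);cv2.imwrite('pics/s6.png',s)
crop(t,200,60,320,280,2.7,'pics/t6c.png');crop(s,150,160,290,270,5.5,'pics/s6c.png')
E
```

```text
(no output)
```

View pics/t6c.png

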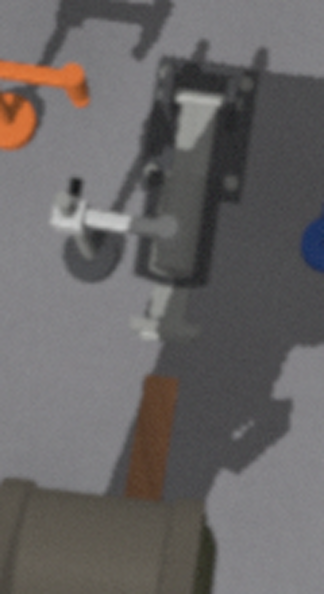

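View pics/s6c.png

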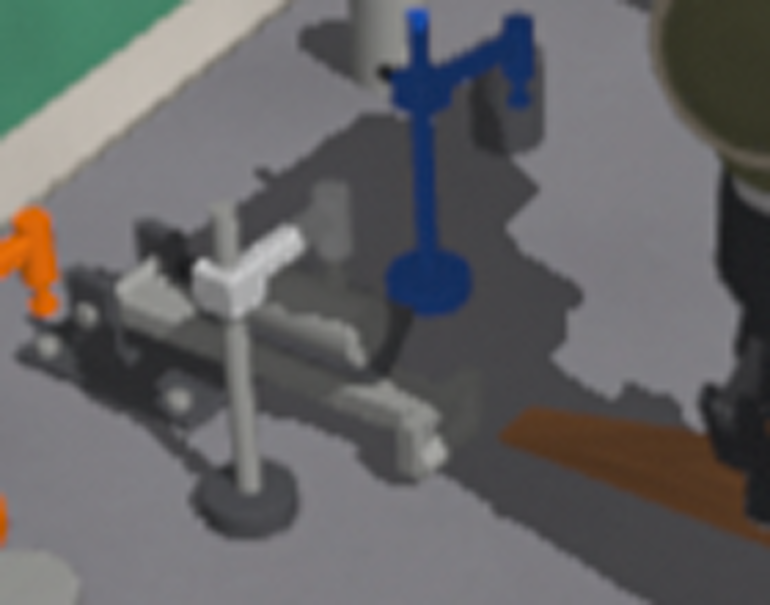

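Call:
jog_arm:
  dp:
    - [0,-0.0035,0.01]
    - [0,0,0.014]
    - [0,0,0.008]
    - [0,0,0]
    - [0,0,0]
  twist:
    - [-0.0016,-0.0084,0]
    - [0,0,0]
    - [0,0,0]
    - [0,0,0]
    - [0,0,0]
  fingers: [1,1,1,1,1]

```text
t: 8.12
tool_pos: [0.4263, 0.0817, 0.0222]
eef_rot: [[0.991, -0.131, -0.002], [-0.131, -0.991, 0.0], [-0.002, 0.0, -1.0]]
ft_force: [0.2, -0.4, -2.9]
width: 0.0273
```

Call:
jog_arm:
  dp:
    - [0,0,0.003]
    - [0,0,0.002]
    - [0,0,0]
  twist:
    - [0,0.002,0]
    - [0,0,0]
    - [0,0,0]
  fingers: [1,1,1]

```text
t: 8.5
tool_pos: [0.4266, 0.0816, 0.0174]
eef_rot: [[0.991, -0.131, 0.001], [-0.131, -0.991, -0.0], [0.001, 0.0, -1.0]]
ft_force: [-0.2, -1.2, -2.8]
width: 0.0276
```

Call:
jog_arm:
  dp:
    - [0,0,0.0015]
    - [0,0,0.0005]
    - [0,0,0]
  twist:
    - [0,-0.001,0]
    - [0,0,0]
    - [0,0,0]
  fingers: [1,1,1]

```text
t: 8.88
tool_pos: [0.4268, 0.0816, 0.0161]
eef_rot: [[0.991, -0.131, 0.002], [-0.131, -0.991, -0.0], [0.002, 0.0, -1.0]]
ft_force: [-0.1, 0.0, -3.1]
width: 0.0272
```

Call:
jog_arm:
  dp:
    - [0,0,0.001]
    - [0,0,0.0005]
    - [0,0,0]
  twist:
    - [0,-0.002,0]
    - [0,0,0]
    - [0,0,0]
  fingers: [1,1,1]

```text
t: 9.25
tool_pos: [0.4268, 0.0816, 0.0161]
eef_rot: [[0.991, -0.13, 0.001], [-0.13, -0.991, -0.0], [0.001, 0.0, -1.0]]
ft_force: [-0.7, 0.3, -1.7]
width: 0.027
```

Down on the bench. I'll open briefly and regrip so the wedge sits flat with no preload.

Call:
jog_arm:
  dp:
    - [0,0,0]
    - [0,0,0]
    - [0,0,0]
    - [0,0,0]
    - [0,0,0]
    - [0,0,0]
    - [0,0,0]
    - [0,0,0]
  twist:
    - [0,0,0]
    - [0,0,0]
    - [0,0,0]
    - [0,0,0]
    - [0,0,0]
    - [0,0,0]
    - [0,0,0]
    - [0,0,0]
  fingers: [0.5,0.5,0.5,1,1,1,1,1]

```text
t: 10.25
tool_pos: [0.4275, 0.0816, 0.0162]
eef_rot: [[0.991, -0.13, 0.002], [-0.13, -0.991, -0.0], [0.002, -0.0, -1.0]]
ft_force: [1.5, 0.9, 0.9]
width: 0.0272
```

```bash
python3 - <<'E'
from h import *
s=manip.state();print(s['tool_pos'],s['eef_rot'],s['ft_force'])
t=cams.snapshot('top')[:,:,::-1];sd=cams.snapshot('side')[:,:,::-1]
cv2.imwrite('pics/t7.png',t);cv2.imwrite('pics/s7.png',sd)
crop(t,220,120,320,260,4.2,'pics/t7c.png');crop(sd,150,160,290,270,5.5,'pics/s7c.png')
E
```

```text
[0.42749313 0.08163822 0.01615833] [[ 9.91451349e-01 -1.30459391e-01  2.13774650e-03]
 [-1.30459128e-01 -9.91453653e-01 -2.62648057e-04]
 [ 2.15374149e-03 -1.84857743e-05 -9.99997681e-01]] [1.52075747 0.86400284 0.94893882]
```

View pics/t7c.png

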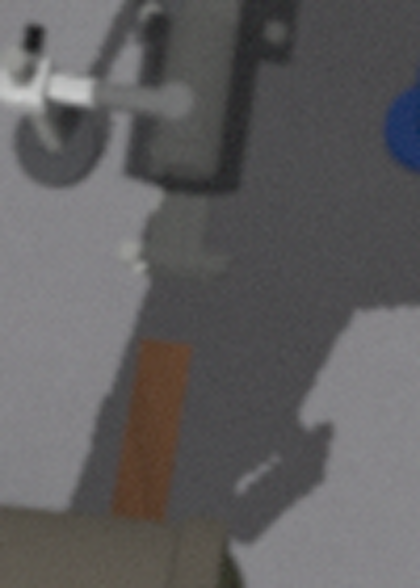

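View pics/s7c.png

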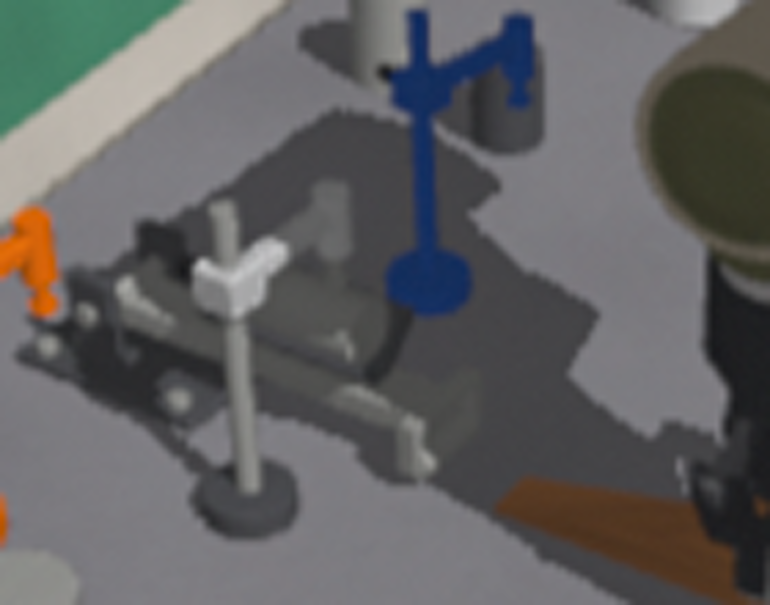

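Call:
jog_arm:
  dp:
    - [0.01,0,0]
    - [0.01,0,0]
    - [0.01,0,0]
    - [0.01,0,0]
    - [0,0,0]
  twist:
    - [0,-0.002,0]
    - [0,0,0]
    - [0,0,0]
    - [0,0,0]
    - [0,0,0]
  fingers: [1,1,1,1,1]

```text
t: 10.98
tool_pos: [0.4685, 0.0763, 0.0162]
eef_rot: [[0.991, -0.13, -0.001], [-0.13, -0.991, 0.0], [-0.001, 0.0, -1.0]]
ft_force: [1.2, 0.7, -0.8]
width: 0.0273
```

```bash
python3 - <<'E'
from h import *
T=cams.camera_info('top')
f=lambda u:((u[0]+.5)/4.2-.5+220,(u[1]+.5)/4.2-.5+120)
a=atz(T,f((140,342)),.004);b=atz(T,f((192,345)),.004);print('tip before',(a+b)/2,'lip',atz(T,f((174,268)),.017))
s=manip.state();print(s['tool_pos'],s['eef_rot'],s['ft_force'])
t=cams.snapshot('top')[:,:,::-1];sd=cams.snapshot('side')[:,:,::-1]
crop(t,220,120,320,260,4.2,'pics/t8c.png');crop(sd,150,160,290,270,5.5,'pics/s8c.png')
E
```

```text
tip before [0.57283814 0.06347455 0.004     ] lip [0.61312928 0.05940016 0.017     ]
[0.46851589 0.07629843 0.01618639] [[ 9.91476878e-01 -1.30277860e-01 -1.13142503e-03]
 [-1.30277838e-01 -9.91477522e-01  9.28734867e-05]
 [-1.13388185e-03  5.53176931e-05 -9.99999356e-01]] [ 1.20633518  0.6554198  -0.76627317]
```

View pics/t8c.png

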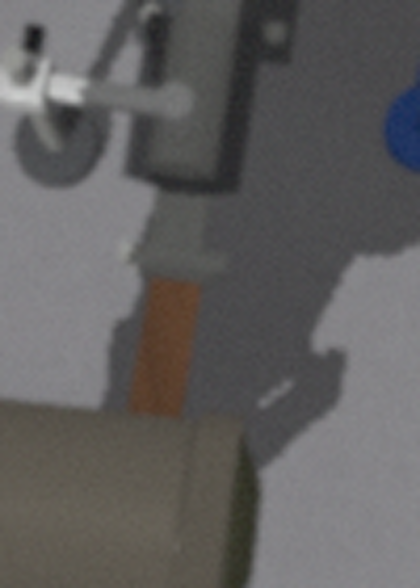

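View pics/s8c.png

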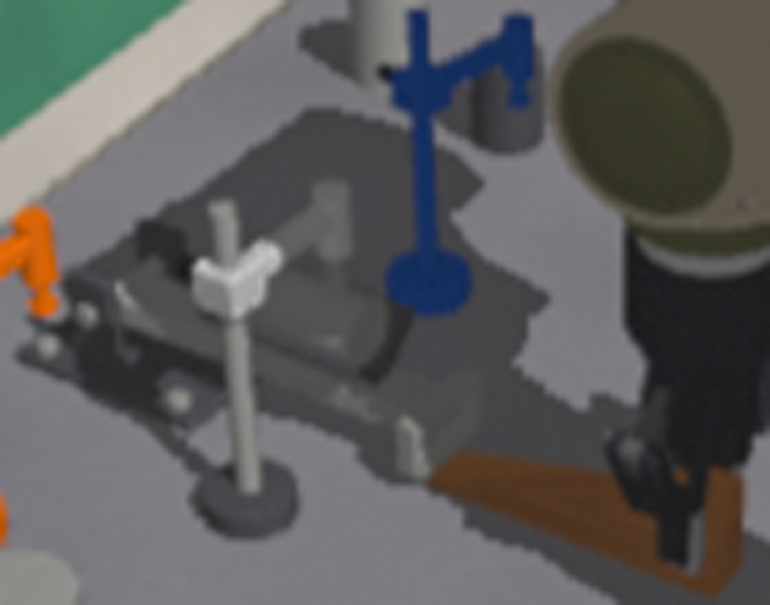

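The wedge is flat, with its tip (mid at (176,282)) entering under the nose centre (175,265). From here I'll advance in small increments and record the force.

Call:
jog_arm:
  dp:
    - [0.006,0,0]
    - [0.006,0,0]
    - [0,0,0]
    - [0,0,0]
  twist:
    - [0,0.001,0]
    - [0,0,0]
    - [0,0,0]
    - [0,0,0]
  fingers: [1,1,1,1]

```text
t: 11.58
tool_pos: [0.4789, 0.0751, 0.0162]
eef_rot: [[0.992, -0.13, -0.003], [-0.13, -0.992, 0.0], [-0.003, 0.0, -1.0]]
ft_force: [-2.2, -0.4, 1.5]
width: 0.0271
```

Call:
jog_arm:
  dp:
    - [0.006,0,0]
    - [0,0,0]
  twist:
    - [0,0,0]
    - [0,0,0]
  fingers: [1,1]

```text
t: 11.82
tool_pos: [0.4849, 0.0743, 0.0163]
eef_rot: [[0.992, -0.13, -0.003], [-0.13, -0.992, 0.0], [-0.003, 0.0, -1.0]]
ft_force: [1.2, -0.2, -0.4]
width: 0.0274
```

Call:
jog_arm:
  dp:
    - [0.006,0,0]
    - [0,0,0]
  twist:
    - [0,0,0]
    - [0,0,0]
  fingers: [1,1]

```text
t: 12.08
tool_pos: [0.4893, 0.0739, 0.0162]
eef_rot: [[0.992, -0.129, -0.007], [-0.129, -0.992, 0.001], [-0.007, 0.0, -1.0]]
ft_force: [2.9, 0.8, -0.3]
width: 0.0274
```

Call:
jog_arm:
  dp:
    - [0.006,0,0]
    - [0,0,0]
  twist:
    - [0,0,0]
    - [0,0,0]
  fingers: [1,1]

```text
t: 12.32
tool_pos: [0.4921, 0.0739, 0.0162]
eef_rot: [[0.992, -0.128, -0.015], [-0.128, -0.992, 0.002], [-0.015, 0.0, -1.0]]
ft_force: [3.3, -0.2, -0.9]
width: 0.0275
```

Resistance has started, and the tool is tilting slightly as the row-by-row pose gives way. I'll correct the tilt and check.

Call:
jog_arm:
  dp:
    - [0.003,0,0]
    - [0.003,0,0]
    - [0,0,0]
  twist:
    - [0,0.017,0]
    - [0,0.008,0]
    - [0,0.003,0]
  fingers: [1,1,1]

```text
t: 12.7
tool_pos: [0.4923, 0.0738, 0.0161]
eef_rot: [[0.992, -0.128, -0.0], [-0.128, -0.992, -0.001], [-0.0, 0.001, -1.0]]
ft_force: [3.9, -1.0, 0.5]
width: 0.0271
```

```bash
python3 - <<'E'
from h import *
for _ in range(3):
  s=manip.state();print(s['tool_pos'],s['eef_rot'][2],s['ft_force'],s['moment'])
  sd=cams.snapshot('side')[:,:,::-1]
crop(sd,150,160,290,270,5.5,'pics/s9c.png')
E
```

```text
[0.49233716 0.07384866 0.01613397] [-3.91101026e-04  8.61141537e-04 -9.99999553e-01] [ 3.94438067 -1.01744373  0.54141324] [0.21243444 0.03454595 0.06191915]
[0.4923846  0.07383049 0.01611698] [-2.12304273e-04  8.67595182e-04 -9.99999601e-01] [-0.13923907  0.52725664  5.68716879] [0.17471703 0.93680619 0.06110087]
[0.49236586 0.07383563 0.01610234] [-6.29284037e-04  8.52551978e-04 -9.99999439e-01] [-0.96772505  0.02438401  4.84817342] [0.2343283  0.81578437 0.08936097]
```

View pics/s9c.png

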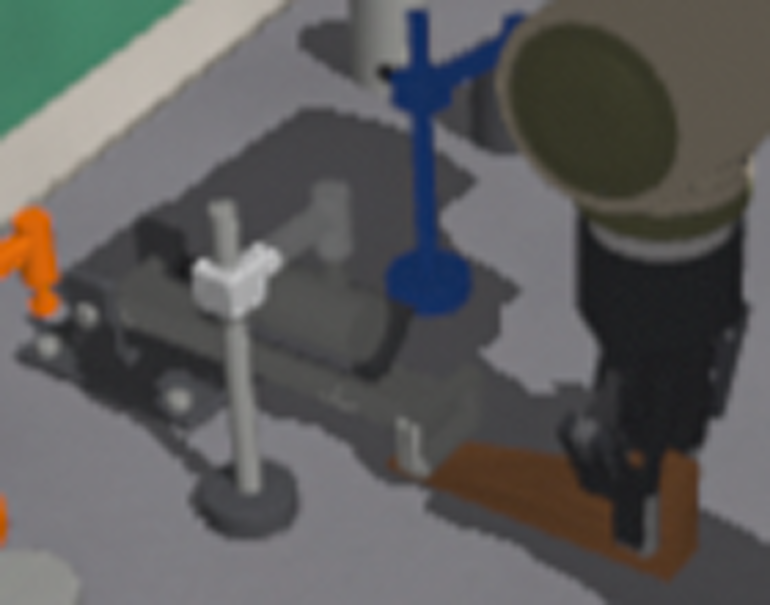

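Call:
jog_arm:
  dp:
    - [0.006,0,0]
    - [0.006,0,0]
  twist:
    - [0,0.005,0]
    - [0,0.005,0]
  fingers: [1,1]

```text
t: 13.1
tool_pos: [0.496, 0.0735, 0.0161]
eef_rot: [[0.992, -0.127, -0.01], [-0.127, -0.992, -0.0], [-0.01, 0.001, -1.0]]
ft_force: [-19.5, 1.4, 20.0]
width: 0.0275
```

```bash
python3 - <<'E'
from h import *
for _ in range(3):
  s=manip.state();print(s['tool_pos'],s['eef_rot'][2],s['ft_force'],s['moment'])
  cams.snapshot('side')
E
```

```text
[0.49602752 0.07354476 0.01605843] [-0.0099815   0.00148593 -0.99994908] [-19.47260239   1.44019306  20.01516905] [ 0.32299804  2.27777467 -0.1392874 ]
[0.49661069 0.0734458  0.01607464] [-0.0089847   0.0014305  -0.99995861] [-16.36912521   0.84360599  17.03330995] [ 0.27455944  1.97718997 -0.03177018]
[0.49664641 0.07343393 0.01605561] [-0.00849819  0.00139606 -0.99996292] [-17.45390811   0.94433608  17.54720448] [ 0.31303792  1.94367789 -0.05050914]
```

Call:
jog_arm:
  dp:
    - [0.004,0,-0.001]
    - [0.005,0,-0.001]
  twist:
    - [0,0.005,0]
    - [0,0.005,0]
  fingers: [1,1]

```text
t: 13.5
tool_pos: [0.5016, 0.0728, 0.0166]
eef_rot: [[0.992, -0.127, -0.008], [-0.127, -0.992, -0.001], [-0.008, 0.002, -1.0]]
ft_force: [-4.1, 1.3, -2.1]
width: 0.0275
```

```bash
python3 - <<'E'
from h import *
for _ in range(3):
  s=manip.state();print(s['tool_pos'],s['eef_rot'][2],s['ft_force'],s['moment'])
  im=cams.snapshot('side')[:,:,::-1]
crop(im,150,160,290,270,5.5,'pics/s10c.png')
crop(cams.snapshot('wrist')[:,:,::-1],0,0,560,420,1,'pics/w10.png')
E
```

```text
[0.50157316 0.07275292 0.01664574] [-0.00787058  0.00185282 -0.99996731] [-4.07207014  1.26568241 -2.06012878] [0.17900307 0.80374098 0.01815212]
[0.50213921 0.07269363 0.01662874] [-0.0071433   0.00177213 -0.99997292] [-3.77431282  1.28268669 -3.03312233] [0.18986103 0.73501871 0.02091639]
[0.50212667 0.07266878 0.01658687] [-0.00690713  0.00177853 -0.99997456] [-3.9596754   0.47002872 -2.42875499] [0.12525964 0.78463501 0.03923184]
```

View pics/s10c.png

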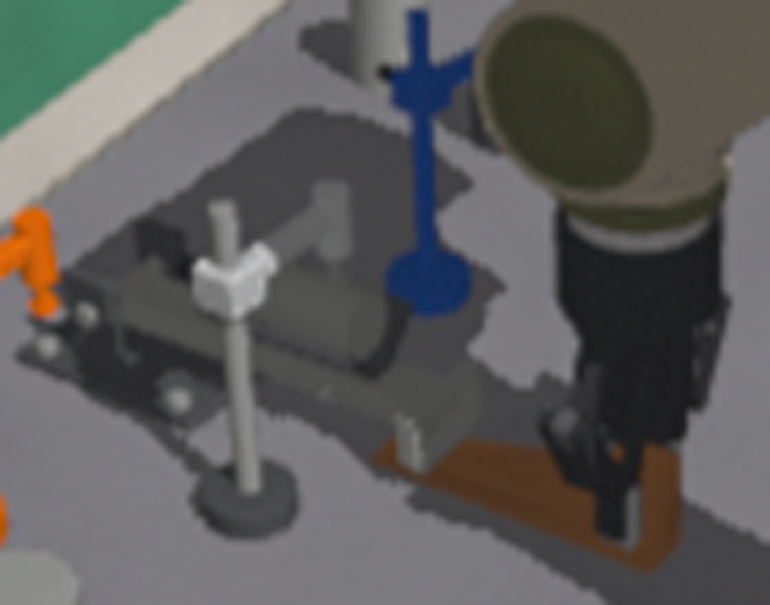

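View pics/w10.png

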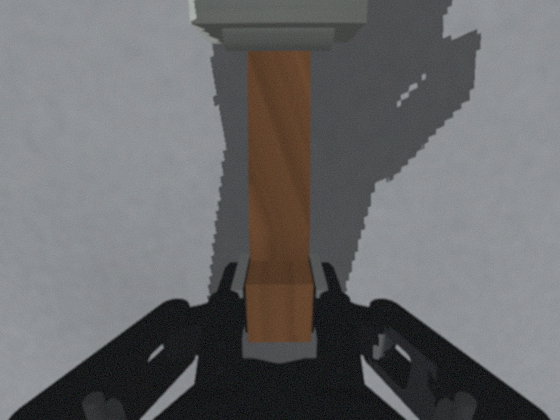

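The wedge is square and centred under the roller in the wrist view (ramp x 249–311, roller 222–333), with a push of about 4 N. Continuing in small steps and watching the force.

Call:
jog_arm:
  dp:
    - [0.004,0,-0.0003]
    - [0.004,0,-0.0003]
  twist:
    - [0,0.007,0]
    - [0,0.004,0]
  fingers: [1,1]

```text
t: 13.95
tool_pos: [0.5095, 0.0717, 0.0162]
eef_rot: [[0.992, -0.127, 0.002], [-0.127, -0.992, -0.002], [0.002, 0.002, -1.0]]
ft_force: [-1.0, 1.2, -7.2]
width: 0.0273
```

```bash
cat > st.py <<'E'
from h import *
import sys
R=[]
for k in range(3):
  s=manip.state();R.append(s['ft_force'])
  im=cams.snapshot('side')
s=manip.state();R.append(s['ft_force'])
print(round(s['t'],2),s['tool_pos'].round(4),s['eef_rot'][2].round(4),'F',np.mean(R[1:],0).round(2),'M',s['moment'].round(2))
cv2.imwrite('pics/s_%s.png'%sys.argv[1],im[:,:,::-1])
E
python3 st.py a
```

```text
14.1 [0.5099 0.0717 0.0165] [ 0.0032  0.0018 -1.    ] F [-0.97  0.48 -7.1 ] M [0.24 0.74 0.15]
```

Call:
jog_arm:
  dp:
    - [0.004,0,0.0003]
    - [0.004,0,0]
  twist:
    - [0,0.0,0]
    - [0,0.002,0]
  fingers: [1,1]

```text
t: 14.35
tool_pos: [0.5176, 0.0707, 0.0161]
eef_rot: [[0.992, -0.127, 0.003], [-0.127, -0.992, -0.002], [0.003, 0.002, -1.0]]
ft_force: [-3.4, 0.9, -4.4]
width: 0.0272
```

```bash
python3 st.py b
```

```text
14.5 [0.5182 0.0706 0.0162] [ 0.0053  0.0017 -1.    ] F [-0.91  1.22 -6.94] M [0.23 0.67 0.07]
```

Call:
jog_arm:
  dp:
    - [0.004,0,0.0003]
    - [0.003,0,0]
  twist:
    - [0,-0.003,0]
    - [0,0.0,0]
  fingers: [1,1]

```text
t: 14.75
tool_pos: [0.5248, 0.0698, 0.0162]
eef_rot: [[0.992, -0.127, 0.001], [-0.127, -0.992, -0.002], [0.001, 0.002, -1.0]]
ft_force: [-2.4, 1.8, -6.5]
width: 0.0272
```

```bash
python3 st.py c; python3 - <<'E'
import cv2,numpy as np
a=[cv2.imread('pics/'+f)[180:235,175:245] for f in('s6.png','s_a.png','s_c.png')]
o=np.hstack([cv2.convertScaleAbs(cv2.resize(x,None,fx=3.7,fy=5,interpolation=3),alpha=1.6) for x in a])
print(o.shape);cv2.imwrite('pics/cmp1.png',o)
E
```

```text
14.9 [0.5251 0.0698 0.0162] [ 0.0023  0.0017 -1.    ] F [-0.31  1.24 -5.95] M [0.23 0.52 0.03]
(275, 777, 3)
```

View pics/cmp1.png

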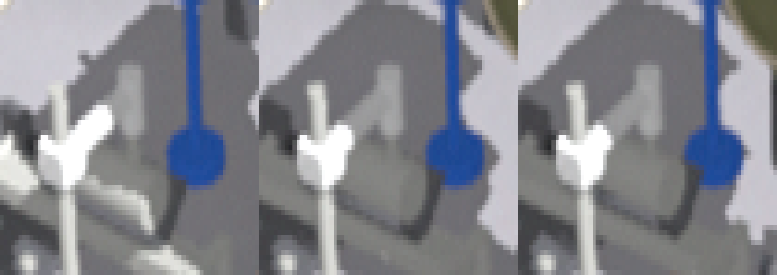

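Call:
jog_arm:
  dp:
    - [0.0035,0,0.0002]
  twist:
    - [0,-0.001,0]
  fingers: [1]

```text
t: 15.02
tool_pos: [0.5279, 0.0695, 0.0161]
eef_rot: [[0.992, -0.127, -0.0], [-0.127, -0.992, -0.002], [-0.0, 0.002, -1.0]]
ft_force: [-7.3, 1.9, 0.8]
width: 0.0273
```

```bash
python3 st.py d
```

```text
15.18 [0.5285 0.0694 0.0161] [ 0.0013  0.0018 -1.    ] F [-3.93  0.88 -2.79] M [0.3  0.83 0.13]
```

Call:
jog_arm:
  dp:
    - [0.0035,0,0.0002]
  twist:
    - [0,-0.001,0]
  fingers: [1]

```text
t: 15.3
tool_pos: [0.5306, 0.0691, 0.0161]
eef_rot: [[0.992, -0.127, -0.003], [-0.127, -0.992, -0.002], [-0.003, 0.002, -1.0]]
ft_force: [-12.1, 0.3, 3.6]
width: 0.0271
```

```bash
python3 st.py e; python3 - <<'E'
import cv2,numpy as np
from h import *
a=[cv2.imread('pics/'+f)[190:225,190:230] for f in('s_a.png','s_e.png')]
o=np.hstack([cv2.convertScaleAbs(cv2.resize(x,None,fx=9.5,fy=9.5,interpolation=3),alpha=2.4,beta=-60) for x in a])
print(o.shape);cv2.imwrite('pics/cmp2.png',o)
S=cams.camera_info('side')
print(proj(S,[[.6735,.0525,z] for z in (.0875,.09,.0965,.146)]))
E
```

```text
15.45 [0.5311 0.069  0.0161] [-0.0014  0.0018 -1.    ] F [-8.04  1.66  1.08] M [0.27 1.2  0.07]
(332, 760, 3)
[[211.48233151 212.28292309]
 [211.43163058 211.51435247]
 [211.29927771 209.50764119]
 [210.26557975 193.81559845]]
```

View pics/cmp2.png

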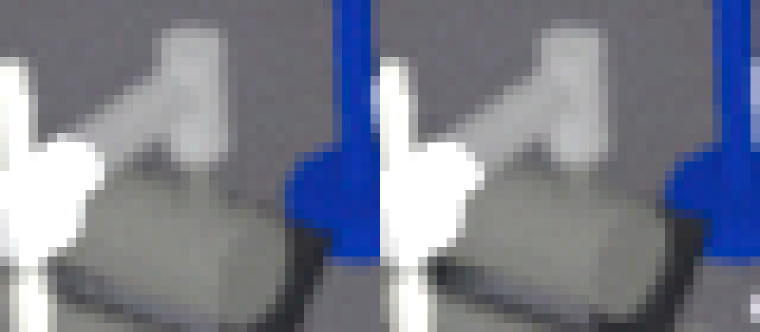

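The push is growing, but so is the downward press, which confuses the reading. I'll unload z slightly and take a small step.

Call:
jog_arm:
  dp:
    - [0.002,0,-0.0004]
  twist:
    - [0,0.002,0]
  fingers: [1]

```text
t: 15.58
tool_pos: [0.532, 0.069, 0.0163]
eef_rot: [[0.992, -0.127, -0.002], [-0.127, -0.992, -0.002], [-0.002, 0.002, -1.0]]
ft_force: [-5.9, 0.8, -5.2]
width: 0.0274
```

```bash
python3 st.py f
```

```text
15.72 [0.5321 0.0689 0.0162] [-0.0017  0.0019 -1.    ] F [-6.47  1.07 -4.88] M [0.24 1.06 0.07]
```

Call:
jog_arm:
  dp:
    - [0.003,0,0]
  twist:
    - [0,0.001,0]
  fingers: [1]

```text
t: 15.85
tool_pos: [0.5331, 0.0688, 0.0161]
eef_rot: [[0.992, -0.127, -0.005], [-0.127, -0.992, -0.002], [-0.005, 0.002, -1.0]]
ft_force: [-14.0, 2.2, 4.2]
width: 0.0278
```

```bash
python3 st.py g; python3 - <<'E'
import cv2,numpy as np
a=[cv2.imread('pics/'+f)[190:225,190:230] for f in('s_c.png','s_g.png')]
o=np.hstack([cv2.convertScaleAbs(cv2.resize(x,None,fx=9.5,fy=9.5,interpolation=3),alpha=2.4,beta=-60) for x in a])
cv2.imwrite('pics/cmp3.png',o)
E
```

```text
16.0 [0.5335 0.0688 0.0161] [-0.004   0.0022 -1.    ] F [-10.45   1.06  -0.14] M [0.3  1.4  0.06]
```

View pics/cmp3.png

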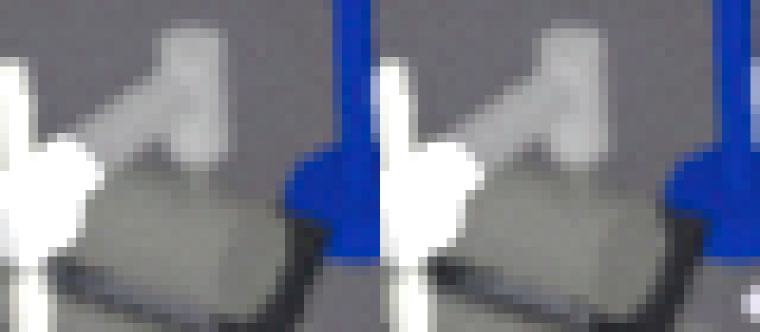

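Normalised for bench friction, the push has grown from about 4 N (free) to about 10–11 N over the last 7 mm or so. That puts 6–9 N on the foot, mid-window, so I'll relax and let go here.

Call:
jog_arm:
  dp:
    - [0,0,0]
    - [0,0,0]
    - [0,0,0]
    - [0,0,0]
    - [0,0,0]
    - [0,0,0]
  twist:
    - [0,0,0]
    - [0,0,0]
    - [0,0,0]
    - [0,0,0]
    - [0,0,0]
    - [0,0,0]
  fingers: [1,0.7,0.5,0.2,0,0]

```text
t: 16.75
tool_pos: [0.5371, 0.0681, 0.0182]
eef_rot: [[0.992, -0.128, 0.006], [-0.127, -0.992, -0.003], [0.006, 0.002, -1.0]]
ft_force: [0.4, -0.9, -0.2]
width: 0.0856
```

```bash
python3 st.py h; python3 - <<'E'
from h import *
i=cams.camera_info('wrist');np.savez('wi.npz',**{k:np.array(v) for k,v in i.items()})
cv2.imwrite('pics/w11.png',cams.snapshot('wrist')[:,:,::-1])
E
```

```text
16.9 [0.5368 0.0681 0.018 ] [ 0.0055  0.0022 -1.    ] F [-0.13 -0.34 -0.08] M [ 0.06 -0.01 -0.06]
```

View pics/w11.png

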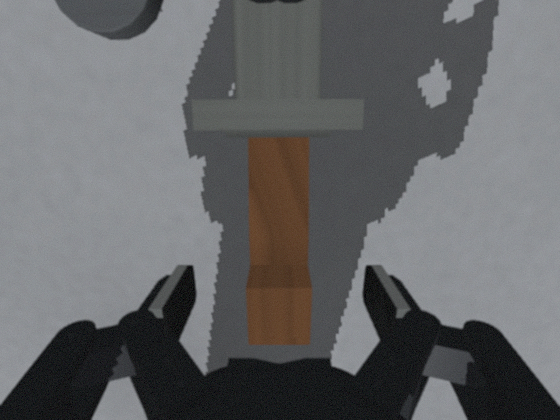

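```bash
python3 - <<'E'
from h import *
i={k:v for k,v in np.load('wi.npz').items()}
for k in('fx','fy','cx','cy'): i[k]=float(i[k])
im=cv2.imread('pics/w11.png')
crop(im,180,80,380,360,3,'pics/w11c.png')
c=[atz(i,u,.054) for u in [(246,344),(311,344),(311,287.5),(246,287.5)]]
print(np.round(c,4)); m=np.mean(c,0);print('block',m,'size',np.linalg.norm(c[0]-c[1]),np.linalg.norm(c[1]-c[2]))
E
```

```text
[[0.5198 0.0839 0.054 ]
 [0.516  0.0545 0.054 ]
 [0.5459 0.0518 0.054 ]
 [0.5494 0.079  0.054 ]]
block [0.5327977  0.06729543 0.054     ] size 0.02965642412097636 0.030010955952561032
```

View pics/w11c.png

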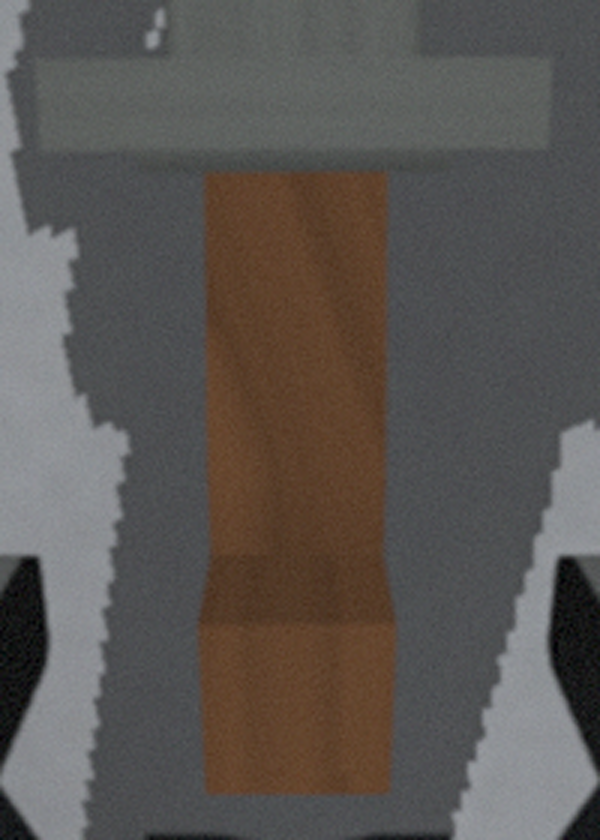

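The wedge stayed put on release: block at x = 0.5328, against a grip TCP of 0.5335. It is straight and centred. Backing off upward to inspect.

Call:
jog_arm:
  dp:
    - [0,0,-0.01]
    - [0,0,-0.025]
    - [0,0,-0.04]
    - [-0.02,0,-0.04]
    - [-0.04,0,-0.03]
    - [-0.05,0,0]
    - [-0.05,0,0]
    - [0,0,0]
  twist:
    - [0,-0.006,0]
    - [0,0,0]
    - [0,0,0]
    - [0,0,0]
    - [0,0,0]
    - [0,0,0]
    - [0,0,0]
    - [0,0,0]
  fingers: [0,0,0,0,0,0,0,0]

```text
t: 17.95
tool_pos: [0.3741, 0.0893, 0.1722]
eef_rot: [[0.992, -0.128, 0.003], [-0.128, -0.992, -0.002], [0.003, 0.002, -1.0]]
ft_force: [0.9, 0.3, 0.4]
width: 0.0853
```

```bash
python3 st.py i; python3 - <<'E'
from h import *
i=cams.camera_info('wrist')
print('cam',-i['R'].T@i['t'],i['R'].T[:,2])
cv2.imwrite('pics/w12.png',cams.snapshot('wrist')[:,:,::-1])
s=cv2.imread('pics/s_i.png');crop(s,160,170,260,250,7.5,'pics/s_ic.png')
print(proj(i,[[.6735,.0525,.1]]))
E
```

```text
18.1 [0.3778 0.0886 0.172 ] [ 0.005   0.0018 -1.    ] F [ 0.12 -0.31  0.33] M [ 0.    0.   -0.04]
cam [0.4582671  0.07681245 0.31524324] [-0.30932962  0.0384707  -0.9501764 ]
[[ 272.08705256 -284.90467338]]
```

View pics/s_ic.png

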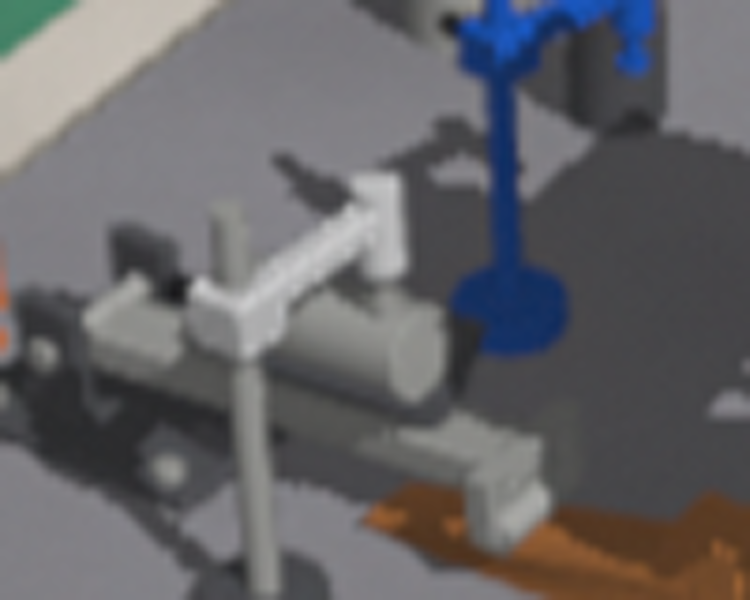

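View pics/w12.png

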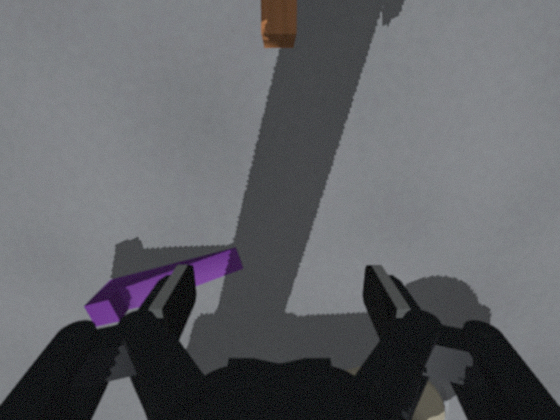

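```bash
python3 - <<'E'
from h import *
ims=[cams.snapshot('side').astype(float) for _ in range(8)]
m=np.mean(ims,0)[:,:,::-1].astype(np.uint8);cv2.imwrite('pics/s_m.png',m)
a=cv2.imread('pics/side0.png')
o=np.hstack([cv2.convertScaleAbs(cv2.resize(x[190:230,190:225],None,fx=11,fy=11,interpolation=cv2.INTER_NEAREST),alpha=1.3) for x in(a,m)])
cv2.imwrite('pics/cmp4.png',o)
for c in (209,210,211,212,213): print(c,a[196:222,c,1],'\n   ',m[196:222,c,1])
E
```

```text
209 [159 154 176 181 168 173 161 144 141 141 131 109  91  95 107  98  80  94
 125 138 137 132 129 122 114 103] 
    [174 167 191 197 183 188 177 157 154 153 140 105  81  99 108 111 133 147
 143 139 134 125 116 105  91  78]
210 [167 163 170 170 163 160 159 158 159 158 145 111  97 111 122 118  95 107
 133 139 138 134 131 125 116 108] 
    [182 178 185 185 178 174 173 173 173 172 159 120 104 122 129 123 133 147
 145 141 136 128 119 109  96  81]
211 [169 169 168 168 167 165 165 168 169 168 154 116 109 127 130 127 105 117
 138 140 139 136 132 128 120 111] 
    [185 184 184 184 183 180 180 183 184 183 168 125 119 139 141 139 143 148
 147 143 139 131 122 113 103  89]
212 [168 166 167 167 168 167 168 169 171 170 156 124 110 122 128 125 118 127
 138 140 140 137 134 130 122 114] 
    [183 182 182 182 183 183 183 185 187 186 160 116 113 133 141 143 146 149
 148 148 148 146 142 136 132 120]
213 [138 140 142 146 149 145 144 153 162 158 141 120 115 119 118 109 113 127
 136 139 140 138 138 137 133 127] 
    [134 135 138 146 152 153 156 168 177 168 130  88  97 120 132 140 146 152
 153 148 144 144 143 142 140 137]
```

View pics/cmp4.png

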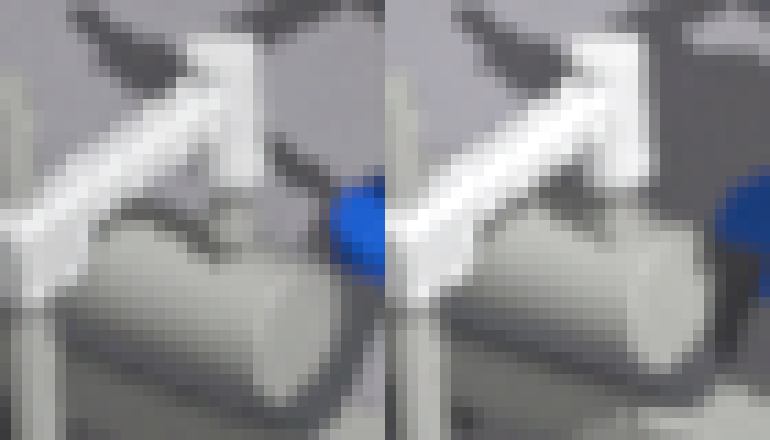

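In the side view the dark gap under the foot at the start (row 212) is gone. The bar sits in its cradle and the wedge is flat under the nose. The robot is clear, so I'm handing in.

```bash
python3 - <<'E'
from rig import manip
print(manip.close_job(), manip.state()['t'])
E
```

```text
the job is handed in; nothing more can be done
the job is handed in; nothing more can be done
```

I handed the job in at about 18.5 s. The wedge is flat and let go under the roller nose, holding the rest up with the bar against the gauge's foot. No verdict was reported, and I could not measure the foot force directly.

**What I did:** I gripped the brown wedge and set it flat in front of the nose. I regripped it so it carried no preload and slid it in thin end first in small steps, stopping when the push had clearly grown. Then I released it and backed off.

**Final checks:**
- **Wedge:** It did not move on release to within about 1 mm (block at x = 0.533). It is square and centred under the roller.
- **Bar and gauge:** The bar is still in its cradle. In the side view, the dark gap under the foot at the start is gone.
- **Push force:** With downward press allowed for, it rose from about 4 N while the rest was free to about 10–11 N over the last 8 mm. I estimate 6–9 N on the foot, or 1–1.5 mm of lift.

**Uncertain or off plan:**
- **Foot force:** My estimate is inferred from the push and the geometry. The force readings were noisy and depended on how hard the tool pressed down. The side camera was too coarse to measure the lift itself.
- **First contact:** When the wedge first met the nose, the tool tilted by about 0.015 rad. It then briefly pressed the wedge down with about 20 N, and I corrected it.
- **Loose blocks:** The packing block and the two stubs were never approached. I did not check them again in a final top view.

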